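# Poke a beetle specimen puck out of its carrier on the knock-out post

## Robot

A 6-joint arm with a two-finger parallel gripper is mounted at the origin on the work surface. World frame = base frame: x ahead of the robot, y to its left, z up, the work surface at z = 0. Lengths are in mm, angles in rad, forces in N, time in s.
With the tool pointing down it reaches from about 275 to 825 mm from the base axis. Payload 4.9 kg.
Tool frame: the origin (TCP) lies at the very end of the fingers, on their centre line; the grasp point (between the pads) lies 19 mm behind it; z points along the fingers, y is the direction in which the jaws open and shut (so a half turn about z gives the same grasp; the last joint's range is limited). The gripper opens to 85 mm and grips with 20 to 120 N. Pads are 22 mm wide; open, the fingers measure 114 mm over their backs; the gripper's body (76 mm by 85 mm) begins 54 mm behind the grasp point. The pads swing forward as they close: fully open they stand 13 mm farther back than shut.
Start: joints at [-1.382, 0.326, -0.193, 1.052, 0, 1.437], TCP at [174.485, -521.607, 231.281] pointing down, gripper open.
Joint ranges: [-2.65, 2.65], [-0.97, 1.79], [-1.3, 1.35], [-1.93, 2.1], [-1.47, 1.37], [-3.14, 3.14]. Speed limits (rad/s): [2.57, 2.57, 3.14, 3.14, 3.14, 3.14].

## Interface

Orientations are given as [roll, pitch, yaw] about the fixed x, y, z axes, in that order (R = Rz(yaw) Ry(pitch) Rx(roll)).
In Python, from bench import bot, solve_ik, imaging gives the robot as it stands. Calls block until the motion is done:
- bot.move_ptp(position, orientation): joint-space move of the TCP to a pose.
- bot.movel(position, rot=None, max_speed=150, threshold=None): straight line of the TCP; rot=None keeps the orientation; max_speed is the mean speed in mm/s. With threshold (N) it stops when the force on the tool has changed by that much, and returns True; else False.
- bot.move_j(angles): joint-space move.
- bot.grip(opening, effort=None): opening from 0.0 (shut) to 1.0 (fully open); effort is the grip in N (None keeps the last); returns when the fingers have stopped.
- bot.dwell(seconds).
- solve_ik(position, orientation): joint angles nearest the present ones, or None.
- bot.get_state(): the state.
- imaging.capture(name): name is "side" or "top" or "wrist"; returns the picture (384x512x3 uint8, blue, green, red); there is no depth.
- imaging.camera_model(name): a dict with "K" (3x3 intrinsics, pixels), "position" and "rotation" of the camera in the world. Camera axes: x right, y up, looking along -z (the intrinsics and any distortion apply to the point x, -y, -z); pixel columns grow to the right and rows downward; lengths in mm; the calibration is good to about 2 mm. A picture is of the moment at which its call begins: read the wrist's pose just before it. camera_model takes no time and is no camera call; for the wrist camera it gives the pose at the moment of the call.
A pose or a line that the arm cannot do raises bot.IKError and nothing moves.
- bot.sign_off(): hands the job in, once; it reports no verdict.
The state is a dict: "t": time; "qpos": joint angles; "joint_velocities": joint speeds; "effort": joint torques, N m; "tcp_pos": TCP position; "orientation": TCP orientation; "contact_force": force on the tool from outside, world axes, zero at the start; "wrist_torque": the same for the moment, N m; "opening": opening from 0.0 (shut) to 1.0 (fully open).
Only numpy, scipy, OpenCV 4.12 (cv2) and the standard library are available. Lean on these libraries where they do the work, as an engineer would, in place of code of your own. Each camera call takes 0.05 s, during which the arm holds its last target. There are 200 camera calls.

## Task

The white puck with the mounted beetle sits flush in the black carrier block and must not be pried from above: set the carrier over the steel post of the green stand, find the access hole in its underside by feel without forcing it, and press it gently down flat on the stand so that the post pokes the puck up. Then take the raised puck and set it down (do not drop it) upright on the floor of the wooden tray, leaving the carrier flat on the stand. Leave the vial, bottle and brush alone.

Things in the scene. Friction and masses are not known exactly. Their poses are not given: they have to be found in the camera images.
- carrier_center (a point): Centre of the carrier: a loose black plastic block 70 x 52 x 36 mm (its x, y, z), about 0.2 kg, small brass dots at the corners of its top; the point is 18 mm above its underside, z up. Grip it across its 52 mm width (along its y). A vertical 37 mm bore in its centre, 22 mm deep from the top, holds the puck. Below the bore is a 14 mm thick floor.
- access_hole (a point): Middle of the mouth of the access hole, in the carrier's underside: 14 mm in diameter, straight up through the 14 mm floor into the bore, on the bore's axis; axes as the carrier. Two sprung brass pads in the bore press on the puck: pushing it out takes about 10 to 18 N; once it has risen about 9 mm they snap in below it, and it stands loose and cannot fall back.
- puck_center (a point): Centre of the puck: loose white plastic disc, 36 mm in diameter, 22 mm tall, 35 g, with a cork face and a small dark beetle (6 mm high) on top; the point is on its axis, half-way up, z up. It starts in the carrier's bore, top flush with the carrier's top. With the carrier flat on the stand and the post in the hole it stands 14 mm proud of the carrier's top.
- stand_top (a point): Centre of the top face of the knock-out stand, 130 x 130 mm, top 20 mm above the table; z up. The post does not stand exactly here: it is clamped up to 6 mm away along the stand's x and, independently, up to 6 mm along its y, differently each time. The carrier may stand at any yaw.
- stand: The whole fixed stand; origin at the middle of its underside, on the table. Its flat-ended steel post, 9 mm in diameter, rises 28 mm above the top face; it does not yield sideways, and gives 1 mm per 8 N when pressed down, then stops hard after 3 mm. The green top plate sinks up to 4 mm (2 N to start, then 2.5 N per mm), then stops hard. Post and plate may take at most 40 N from the carrier.
- tray_floor (a point): Centre of the floor (top side) of the fixed shallow wooden tray, 130 x 130 mm outside, walls 6 mm thick, rims 8 mm above the floor; lined with white paper. The floor is 6 mm above the table. z up.
- vial: Bystander: amber glass jar with a white cap, 36 mm in diameter, 70 mm tall; origin at the centre of its underside.
- bottle: Bystander: white plastic bottle with a blue cap, 48 mm in diameter, 100 mm tall; origin at the centre of its underside.
- brush: Bystander: small brush 150 mm long lying on the table along its x; origin at the middle of its underside.
Mind the look-alikes: they are no part of the job. Of the things that look like the part that bears puck_center, the middle-sized one is meant. Of the things that look like the part that bears tray_floor, the largest one is meant.

How it is judged:
By the outcome, as a careful person would: the job done as asked, in the order asked, and still so for the second after the job is handed in, with the robot touching nothing.
It also fails if it takes over 67 s, if anything falls off the work surface, if the arm or the gripper's body presses on something with over 40 N, if the wrist force passes 120 N, or if a joint passes its speed limit or range.

## Working session

There is one attempt and no reset: what is moved stays moved. The work goes in short steps, each a Python script; the robot and the scene stay as the last script left them, time stands still between calls to the robot, and variables do not carry over. Pictures are saved under pics/ and viewed, about 8 in all and at most 12, crops included, and the job is handed in when it is done.

```bash
ls; mkdir -p pics; python3 - <<'E'
from bench import bot, imaging
import cv2,numpy as np
for n in("top","side"):
    cv2.imwrite(f"pics/{n}0.png",cv2.resize(imaging.capture(n),None,fx=1.5,fy=1.5))
    m=imaging.camera_model(n); print(n,{k:np.round(v,3).tolist() if not isinstance(v,str) else v for k,v in m.items()})
print(bot.get_state())
E
```

```text
pics
top {'K': [[376.311, 0.0, 256.339], [0.0, 376.311, 193.311], [0.0, 0.0, 1.0]], 'position': [374.759, 3.842, 889.097], 'rotation': [0.167, -0.011, -1.542]}
side {'K': [[357.156, 0.0, 254.95], [0.0, 357.156, 186.468], [0.0, 0.0, 1.0]], 'position': [453.89, -551.048, 551.349], 'rotation': [0.842, 0.014, -0.114]}
{'t': 0.1, 'qpos': array([-1.38218231e+00,  3.26901547e-01, -1.93482354e-01,  1.05202479e+00,
        3.64409064e-05,  1.43661397e+00]), 'joint_velocities': array([ 0.00109357, -0.00159094,  0.00218833, -0.00259351,  0.00197693,
        0.00176603]), 'effort': array([ 9.11140160e-04, -4.44240224e+01,  2.63037568e+01,  7.85958837e-03,
       -1.39846638e-04, -5.74730493e-06]), 'tcp_pos': array([ 174.40101695, -521.0569052 ,  230.56342832]), 'orientation': array([-3.13999966e+00, -2.51815084e-04,  3.22796147e-01]), 'contact_force': array([ 0.32665134, -0.16696583, -0.75762943]), 'wrist_torque': array([0.04145374, 0.01104289, 0.01848814]), 'opening': 0.9964935382652075}
```

View pics/top0.png

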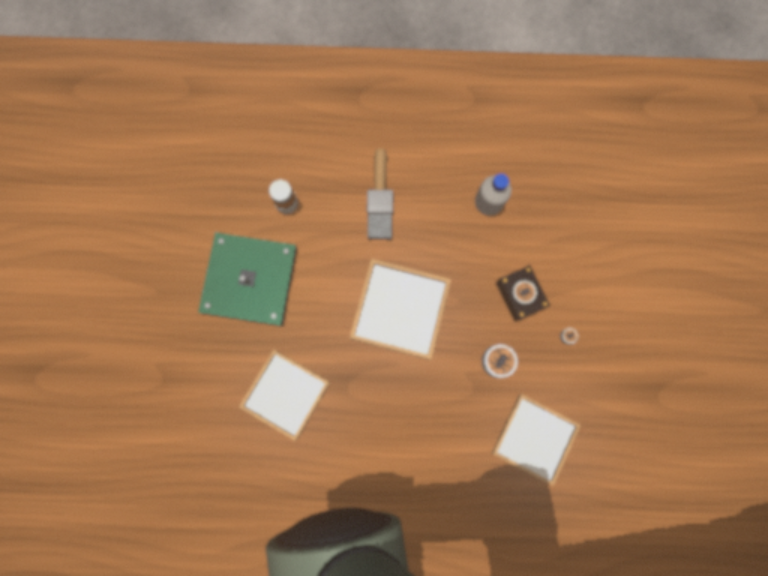

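View pics/side0.png

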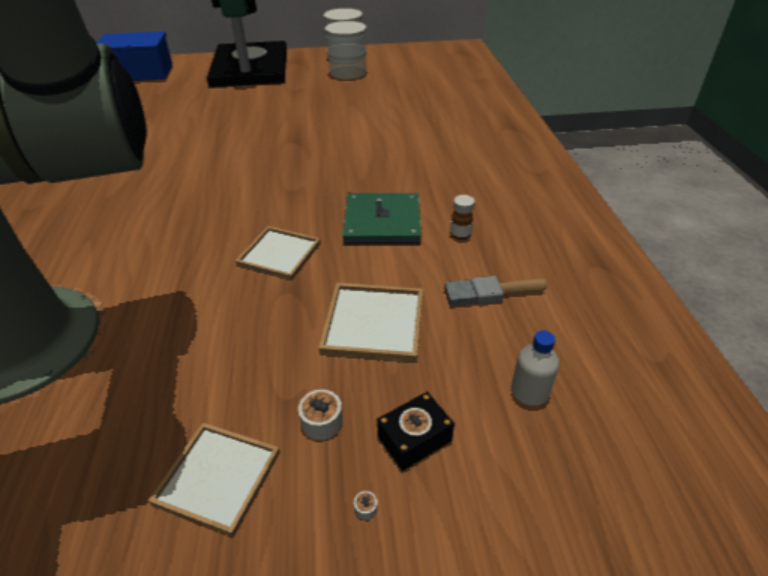

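The top view shows the carrier at about (349,195) in raw pixels, the stand at (166,187) and the largest tray at (267,206). The middle-sized puck is the one in the carrier. I'll measure these points next.

```bash
cat > h.py <<'E'
from bench import bot, solve_ik, imaging
import cv2, numpy as np
from scipy.spatial.transform import Rotation as R
def unproj(m,uv,z):
    uv=np.atleast_2d(uv).astype(float); K=np.array(m["K"])
    d=np.c_[(uv[:,0]-K[0,2])/K[0,0],-(uv[:,1]-K[1,2])/K[1,1],-np.ones(len(uv))]
    r=m["rotation"]; Rm=R.from_euler("xyz",r).as_matrix() if np.size(r)==3 else np.array(r)
    d=d@Rm.T; p=np.array(m["position"]); return (p+d*((z-p[2])/d[:,2])[:,None])[:,:2]
def proj(m,P):
    K=np.array(m["K"]); r=m["rotation"]; Rm=R.from_euler("xyz",r).as_matrix() if np.size(r)==3 else np.array(r)
    c=(np.atleast_2d(P)-np.array(m["position"]))@Rm
    return np.c_[K[0,2]+K[0,0]*c[:,0]/-c[:,2],K[1,2]+K[1,1]*-c[:,1]/-c[:,2]]
def blobs(mask,amin):
    cs,_=cv2.findContours(mask.astype(np.uint8),cv2.RETR_EXTERNAL,cv2.CHAIN_APPROX_NONE)
    return sorted([c for c in cs if cv2.contourArea(c)>amin],key=cv2.contourArea,reverse=True)
E
python3 - <<'E'
from h import *
m=imaging.camera_model("top"); im=imaging.capture("top"); h=cv2.cvtColor(im,cv2.COLOR_BGR2HSV)
def show(name,mask,z,amin):
    for c in blobs(mask,amin)[:4]:
        b=cv2.boxPoints(cv2.minAreaRect(c)); w=unproj(m,b,z); e=w[1]-w[0];f=w[2]-w[1]
        print(name,b.mean(0).round(1),w.mean(0).round(1),"size",np.hypot(*e).round(1),np.hypot(*f).round(1),"ang",np.degrees(np.arctan2(e[1],e[0])).round(1),np.degrees(np.arctan2(f[1],f[0])).round(1))
k=np.zeros(h.shape[:2],bool);k[140:320]=1
show("green",(h[...,0]>50)&(h[...,0]<90)&(h[...,1]>90)&k,20,500)
show("white",(h[...,1]<40)&(h[...,2]>150)&k,6,500)
dk=(h[...,2]<75)&k; dk[:,:320]=0; dk[230:]=0
show("black",dk,36,200)
for t in((-521),): pass
print(R.from_euler("xyz",m["rotation"]).as_matrix().round(2)); w=imaging.camera_model("wrist"); print(w)
g=im[170:220,325:375]; print()
cv2.imwrite("pics/z.png",np.hstack([cv2.resize(im[165:225,320:380],None,fx=6,fy=6),cv2.resize(im[155:215,135:195],None,fx=6,fy=6)]))
E
```

```text
white [266.7 205.6] [496.1 -26.7] size 117.5 119.0 ang -12.7 -103.3
white [357.3 292.9] [ 301.2 -238.6] size 90.8 91.8 ang -27.2 -114.9
white [189.4 262.8] [357.7 148. ] size 90.1 90.2 ang -28.0 -118.7
[[ 0.03  0.99 -0.17]
 [-1.    0.03  0.01]
 [ 0.01  0.17  0.99]]
{'K': array([[308.76515409,   0.        , 258.38890783],
       [  0.        , 308.76515409, 189.12532582],
       [  0.        ,   0.        ,   1.        ]]), 'position': array([ 249.54308896, -496.19810284,  373.51989033]), 'rotation': array([-0.31148955,  0.00179914, -1.24858645])}
```

View pics/z.png

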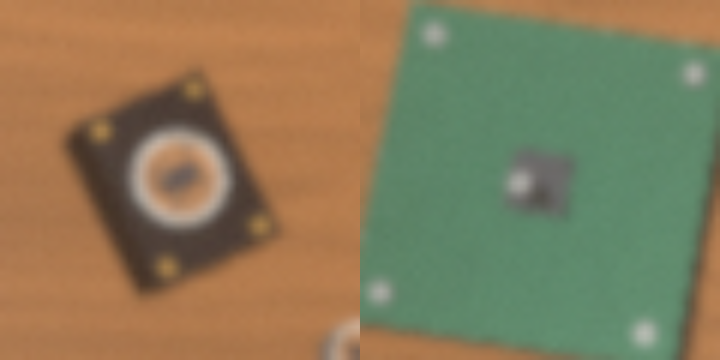

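The crop shows the carrier's four brass dots at (100,132), (193,90), (260,227) and (167,268), the post top at (520,184), and the stand's screws. Next I'll convert these, check the sizes, then look at the stand and the carrier with the wrist camera, using the same relative pose for both.

```bash
cat >> h.py <<'E'
def dn(yaw): return [np.pi,0,yaw]
E
python3 - <<'E'
from h import *
m=imaging.camera_model("top")
d=np.array([(100,132),(193,90),(260,227),(167,268)])/6-.42+[320,165]
w=unproj(m,d,36);print(w.round(1),w.mean(0).round(1)); print([np.hypot(*(w[i]-w[i-1])).round(1) for i in range(4)],[np.degrees(np.arctan2(*(w[i]-w[i-1])[::-1])).round(1) for i in range(4)])
s=np.array([(434-360,34),(694-360,73),(644-360,333),(379-360,291)])/6-.42+[135,155]
w=unproj(m,s,20);print(w.mean(0).round(1)); print([np.hypot(*(w[i]-w[i-1])).round(1) for i in range(4)],[np.degrees(np.arctan2(*(w[i]-w[i-1])[::-1])).round(1) for i in range(4)])
p=np.array([(520-360,184)])/6-.42+[135,155];print("post",unproj(m,p,48))
# candidate yaw feasibility for both
c=unproj(m,d,36).mean(0)
import math
for xy in (c,unproj(m,p,48)[0]):
  for a in range(-180,180,30):
    q=solve_ik([*xy,140],dn(math.radians(a)));print(a,None if q is None else np.round(q,2).tolist())
E
```

```text
[[ 540.7 -185.3]
 [ 558.4 -221.4]
 [ 505.6 -246.4]
 [ 488.7 -210.5]] [ 523.3 -215.9]
[np.float64(57.8), np.float64(40.2), np.float64(58.4), np.float64(39.6)] [np.float64(25.9), np.float64(-64.0), np.float64(-154.6), np.float64(115.2)]
[535.4 215.3]
[np.float64(103.8), np.float64(104.1), np.float64(104.5), np.float64(104.3)] [np.float64(-7.4), np.float64(-96.9), np.float64(172.7), np.float64(82.7)]
post [[529.01331181 215.19196515]]
-180 [-0.52, 0.43, -0.28, 0.86, 0.0, -0.52]
-150 [-0.52, 0.43, -0.28, 0.86, 0.0, -1.05]
-120 [-0.52, 0.43, -0.28, 0.86, 0.0, -1.57]
-90 [-0.52, 0.43, -0.28, 0.86, 0.0, -2.09]
-60 [-0.52, 0.43, -0.28, 0.86, 0.0, -2.62]
-30 [-0.52, 0.43, -0.28, 0.86, 0.0, -3.14]
0 [-0.52, 0.43, -0.28, 0.86, 0.0, 2.62]
30 [-0.52, 0.43, -0.28, 0.86, 0.0, 2.1]
60 [-0.52, 0.43, -0.28, 0.86, 0.0, 1.57]
90 [-0.52, 0.43, -0.28, 0.86, 0.0, 1.05]
120 [-0.52, 0.43, -0.28, 0.86, 0.0, 0.53]
150 [-0.52, 0.43, -0.28, 0.86, 0.0, 0.0]
-180 [0.26, 0.44, -0.27, 0.86, 0.0, 0.26]
-150 [0.26, 0.44, -0.27, 0.86, 0.0, -0.27]
-120 [0.26, 0.44, -0.27, 0.86, 0.0, -0.79]
-90 [0.26, 0.44, -0.27, 0.86, 0.0, -1.31]
-60 [0.26, 0.44, -0.27, 0.86, 0.0, -1.84]
-30 [0.26, 0.44, -0.27, 0.86, 0.0, -2.36]
0 [0.26, 0.44, -0.27, 0.86, 0.0, -2.88]
30 [0.26, 0.44, -0.27, 0.86, 0.0, 2.88]
60 [0.26, 0.44, -0.27, 0.86, 0.0, 2.35]
90 [0.26, 0.44, -0.27, 0.86, 0.0, 1.83]
120 [0.26, 0.44, -0.27, 0.86, 0.0, 1.3]
150 [0.26, 0.44, -0.27, 0.86, 0.0, 0.78]
```

Sizes check out: dots 58 x 40 mm, screws 104 mm square. The carrier is at (523.3, -215.9) with yaw 25.6°, and the post is about (529, 215). Next come the wrist views.

```bash
python3 - <<'E'
from h import *
import pickle
y=np.radians(25.6-180); out={}
for n,p in (("post",[529,215.2,148]),("car",[523.3,-215.9,136])):
    bot.move_ptp(p,dn(y)); bot.dwell(.3); s=bot.get_state(); m=imaging.camera_model("wrist"); im=imaging.capture("wrist")
    out[n]=(s,m,im); print(n,s["t"],s["tcp_pos"],s["orientation"],m["position"],proj(m,[[p[0],p[1],p[2]-100]]))
pickle.dump(out,open("w.pkl","wb"))
ci=[]
for n in out:
    s,m,im=out[n]; cv2.imwrite(f"pics/raw_{n}.png",im); ci.append(im[60:360,106:406])
cv2.imwrite("pics/w1.png",cv2.resize(np.hstack(ci),(800,400)))
E
```

```text
post 3.3417 [529.11337689 214.88098348 147.99677301] [-3.14156963e+00 -4.05069249e-05 -2.69538488e+00] [458.90242966 181.23135157 290.84510689] [[258.78141917 188.77649288]]
car 5.2833 [ 523.58159879 -215.21551823  136.01858587] [ 3.14158289e+00  3.37653374e-05 -2.69357472e+00] [ 453.39379282 -249.02402091  278.85328999] [[257.78414924 188.14852195]]
```

View pics/w1.png

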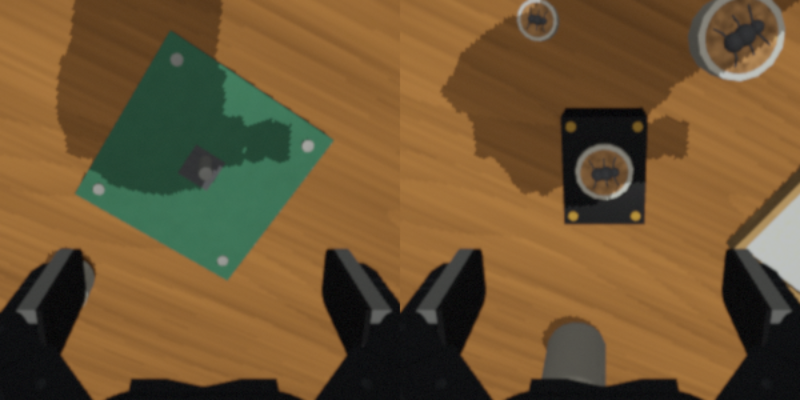

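The wrist views show the post top at about raw (260.5,190.5) and the puck ring at about (259,189), both within 2 px of the prediction. I'll refine at sub-pixel level.

```bash
python3 - <<'E'
from h import *
import pickle
o=pickle.load(open("w.pkl","rb"))
s,m,im=o["car"]; h=cv2.cvtColor(im,cv2.COLOR_BGR2HSV)
k=np.zeros(h.shape[:2],bool);k[135:235,222:298]=1
br=(h[...,0]>12)&(h[...,0]<35)&(h[...,1]>90)&(h[...,2]>70)&k
wd=[]
for c in blobs(br,6):
    M=cv2.moments(c);p=np.array([M["m10"],M["m01"]])/M["m00"]
    w=unproj(m,p,36)[0];wd.append(w);print(p.round(1),cv2.contourArea(c),w.round(1))
s2,m2,im2=o["post"]
g=cv2.cvtColor(im2,cv2.COLOR_BGR2GRAY)
a=cv2.resize(im2[175:207,244:276],None,fx=12,fy=12,interpolation=cv2.INTER_NEAREST)
b=cv2.resize(im[140:236,212:308],(384,384),interpolation=cv2.INTER_NEAREST)
q=proj(m2,[[529,215.2,48]])[0];cv2.circle(a,tuple(((q-[244,175]+.5)*12).astype(int)),3,(0,0,255),-1)
a=cv2.convertScaleAbs(a,alpha=1.6)
cv2.imwrite("pics/zz.png",np.hstack([a,b]))
print(q)
E
```

```text
[259.5 184.5] 7425.0 [ 519.9 -216. ]
[258.78141917 188.77649288]
```

View pics/zz.png

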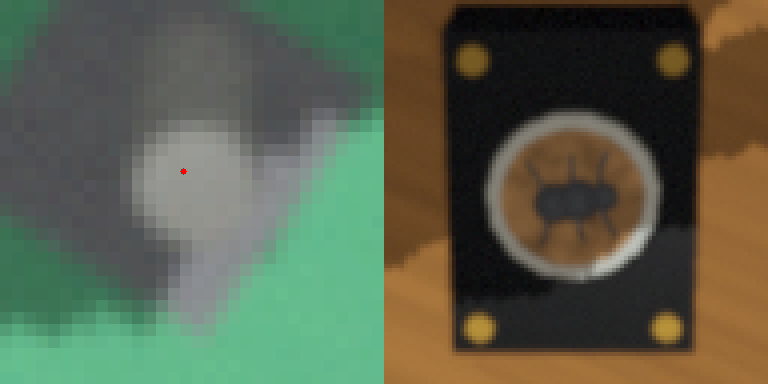

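The zoom gives the post top centre at crop (193,182). In the carrier crop the dots are at (88,60), (289,60), (283,327) and (95.5,328), and the puck ring is at (189,195). I'll convert these and grip the carrier.

```bash
python3 - <<'E'
from h import *
import pickle,json
o=pickle.load(open("w.pkl","rb"))
s,m,_=o["car"]; s2,m2,_=o["post"]
d=unproj(m,np.array([(88,60),(289,60),(283,327),(95.5,328)])/4-.5+[212,140],36)
e=d[0]-d[3]+d[1]-d[2]; cy=np.arctan2(e[1],e[0]); c=d.mean(0)
pk=unproj(m,np.array([(189,195)])/4-.5+[212,140],36)[0]
post=unproj(m2,np.array([(193,182)])/12-.5+[244,175],48)[0]
print("dots",c.round(1),np.degrees(cy).round(2),[np.hypot(*(d[i]-d[i-1])).round(1) for i in range(4)],"puck",pk.round(1),"post",post.round(1))
c=(c+pk)/2; yaw=cy if np.cos(cy-np.radians(-154.4))>0 else cy-np.pi
yaw=(yaw+np.pi)%(2*np.pi)-np.pi; print("use",c,np.degrees(yaw))
json.dump(dict(c=c.tolist(),yaw=yaw,post=post.tolist()),open("p.json","w"))
bot.move_ptp([*c,60],dn(yaw)); bot.dwell(.3); s=bot.get_state(); print(s["t"],s["tcp_pos"])
hit=bot.movel([*c,3],max_speed=50,threshold=4); print(hit,bot.get_state()["tcp_pos"])
if not hit:
    bot.grip(0.0,80); s=bot.get_state(); print("grip",s["t"],s["opening"],s["tcp_pos"],s["contact_force"])
    bot.movel([*c,30],max_speed=60); bot.dwell(.2); s=bot.get_state(); print(s["t"],s["opening"],s["tcp_pos"],s["contact_force"])
    cv2.imwrite("pics/g.png",np.hstack([imaging.capture("side")[200:384,130:430]]))
E
```

```text
dots [ 523.7 -214.8] -154.2 [np.float64(58.1), np.float64(40.1), np.float64(57.9), np.float64(40.1)] puck [ 523.  -215.1] post [529.4 216.1]
use [ 523.3726271  -214.99376871] -154.1950205956634
6.0333 [ 524.56810317 -215.69360068   61.739975  ]
False [ 523.67591075 -215.15786402    3.36255887]
grip 7.7417 0.5939027161265849 [ 523.8225426  -215.23576514    3.57540162] [-0.247987    0.22548859  5.10843003]
8.5417 0.5963349897781899 [ 523.05572539 -214.78577753   29.62269377] [ 0.24094648 -0.21506039 -2.55795805]
```

The carrier is gripped: opening 0.595 is about 51 mm, and the load is about 2 N. Now I'll carry it to the post and search for the hole by feel.

```bash
python3 - <<'E'
from h import *
import json
P=json.load(open("p.json")); off=np.array([523.82,-215.24])-P["c"]; b=np.array(P["post"])+off; yaw=P["yaw"]
U=3.57
bot.movel([*P["c"],110],max_speed=120); bot.move_ptp([*b,110],dn(yaw)); bot.movel([*b,U+53],max_speed=60); bot.dwell(.5)
s=bot.get_state(); print(s["t"],s["tcp_pos"],b,s["contact_force"],s["opening"])
pts=[(0,0)]+[(2*np.cos(a),2*np.sin(a)) for a in np.arange(0,6,np.pi/3)]+[(3.8*np.cos(a),3.8*np.sin(a)) for a in np.arange(0,6.2,np.pi/5)]
for dx,dy in pts:
    q=b+[dx,dy]
    if (dx,dy)!=(0,0): bot.movel([*q,U+50],max_speed=15); bot.dwell(.1)
    f0=bot.get_state()["contact_force"]
    hit=bot.movel([*q,U+41],max_speed=12,threshold=3.5); s=bot.get_state()
    print((round(dx,1),round(dy,1)),hit,"under",round(s["tcp_pos"][2]-U,2),s["tcp_pos"].round(2),"df",(s["contact_force"]-f0).round(2),"tq",s["wrist_torque"].round(3),round(s["t"],2))
    if not hit or s["tcp_pos"][2]-U<44: break
    if s["t"]>30: break
    bot.movel([*s["tcp_pos"][:2],U+50],max_speed=20)
E
```

```text
12.5333 [529.89974321 215.87493619  56.64190539] [529.85896422 215.88544206] [ 0.78846386  0.63422621 -1.23399039] 0.6002600513427282
(0, 0) False under 41.05 [529.89 215.92  44.62] df [-1.74 -0.7  -1.58] tq [0.02  0.03  0.006] 13.68
```

The post entered the hole on the first try: the underside is at 41 mm, below the post top at 48 mm, with no support force. I'll centre by gentle lateral touches, then press down in steps while watching the force.

```bash
python3 - <<'E'
from h import *
U=3.57
b=bot.get_state()["tcp_pos"].copy(); z=b[2]; c=b[:2].copy()
for ax in (0,1):
    e=[]
    for sg in (1,-1):
        t=c.copy(); t[ax]+=4*sg
        hit=bot.movel([*t,z],max_speed=8,threshold=3); s=bot.get_state(); e.append(s["tcp_pos"][ax]); print("xy"[ax],sg,hit,s["tcp_pos"].round(2),s["contact_force"].round(1))
        bot.movel([*c,z],max_speed=12)
    c[ax]=np.mean(e)
bot.movel([*c,z],max_speed=12); bot.dwell(.2); print("centre",c,"width",e,bot.get_state()["t"])
f0=bot.get_state()["contact_force"]
for u in np.r_[np.arange(38,19,-1.0),np.arange(19.5,16.9,-.5)]:
    hit=bot.movel([*c,U+u],max_speed=12,threshold=24); s=bot.get_state(); df=s["contact_force"]-f0
    print(round(u,1),hit,"z",round(s["tcp_pos"][2]-U,2),df.round(1),s["wrist_torque"].round(2),round(s["opening"],3),round(s["t"],2))
    if hit or (u<22 and df[2]>7 and u<=19.5) or df[2]>26: break
bot.dwell(.2); s=bot.get_state(); print(s["t"],s["tcp_pos"],s["contact_force"]-f0)
cv2.imwrite("pics/s1.png",cv2.resize(imaging.capture("side")[90:200,190:330],None,fx=5,fy=5))
E
```

```text
x 1 True [531.22 215.7   43.65] [ 1.   0.8 -2.3]
x -1 False [526.55 215.97  44.8 ] [ 2.7 -0.  -3.6]
y 1 True [528.44 218.78  43.97] [ 0.3 -1.5 -1.9]
y -1 True [528.43 213.73  44.08] [ 1.9  2.7 -0.7]
centre [528.88433214 216.25511695] width [np.float64(218.77935356418863), np.float64(213.73088032991265)] 17.7417
38.0 False z 37.84 [-0.7  0.1 -0.4] [-0.05 -0.01  0.02] 0.598 18.15
37.0 False z 36.94 [-0.5  0.5 -0.6] [-0.02 -0.03  0.03] 0.599 18.4
36.0 False z 35.91 [-0.9  0.4 -0.1] [-0.03 -0.02 -0.02] 0.595 18.65
35.0 False z 34.92 [-0.3 -0.5 -0.7] [ 0.04  0.01 -0.  ] 0.596 18.9
34.0 False z 33.98 [-0.   0.9 -0.2] [-0.   -0.04 -0.01] 0.596 19.15
33.0 False z 33.41 [-0.8 -0.2  3.7] [-0.01  0.02  0.01] 0.598 19.4
32.0 False z 32.52 [-1.  -0.   6.4] [ 0.01  0.1  -0.02] 0.593 19.65
31.0 False z 31.32 [-0.8  0.4  6.9] [0.03 0.07 0.01] 0.593 19.9
30.0 False z 30.09 [-0.9 -0.2  5.7] [-0.04  0.01 -0.  ] 0.592 20.15
29.0 False z 28.96 [-1.2 -0.7  6.8] [-0.04 -0.    0.03] 0.595 20.4
28.0 False z 27.88 [-0.1 -0.3  6.9] [-0.07 -0.1  -0.01] 0.595 20.65
27.0 False z 26.89 [-0.3 -1.4  5.5] [-0.11 -0.0
[... 275 characters left out ...]
 ] 0.599 21.9
22.0 False z 21.96 [-0.1 -0.  -0.1] [-0.04  0.05  0.  ] 0.594 22.15
21.0 False z 20.94 [-0.7  0.1  0.1] [ 0.03 -0.   -0.01] 0.597 22.4
20.0 False z 20.07 [-0.4 -0.4  2.3] [0.   0.01 0.01] 0.6 22.65
19.5 False z 19.64 [-0.5 -0.4  1.8] [-0.03 -0.09 -0.07] 0.599 22.9
19.0 False z 19.18 [-0.7 -0.8  3.3] [-0.08 -0.03 -0.06] 0.595 23.15
18.5 False z 18.67 [-1.1  0.2  3.6] [-0.08 -0.02 -0.  ] 0.598 23.4
18.0 False z 18.17 [ 0.2 -0.6  5. ] [-0.02  0.   -0.01] 0.598 23.65
17.5 False z 17.66 [-1.8 -0.7  6.3] [-0.04  0.04 -0.01] 0.596 23.9
17.0 False z 17.2 [-0.8 -0.6  8.1] [-0.06  0.1  -0.01] 0.595 24.15
24.35 [529.01681522 216.27898137  20.80080734] [-1.24774793 -0.16850695  8.24681692]
```

View pics/s1.png

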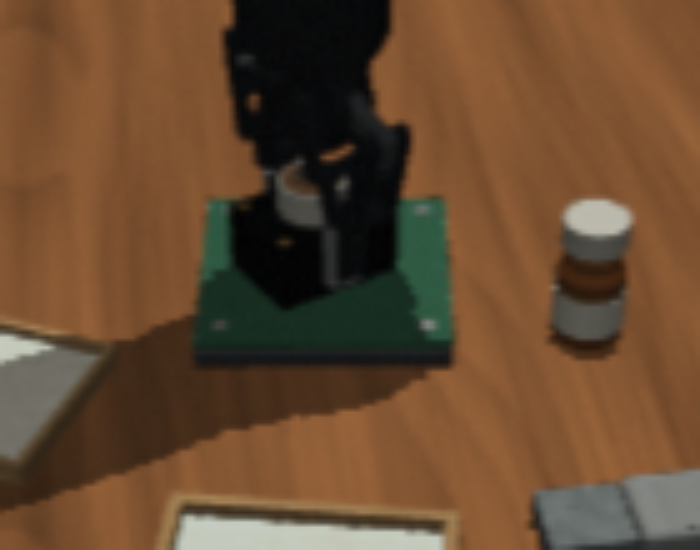

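The log matches a proper knock-out: puck contact at 34 mm, snap at about 25 mm, then the plate spring from 20 mm. The picture shows the carrier flat and the puck proud. Before gripping the puck I need the real fingertip height relative to the TCP. I'll get that from the side camera by projecting points near the visible tip, which is at crop (330–345,285), i.e. raw about (257,147).

```bash
python3 - <<'E'
from h import *
import json
P=json.load(open("p.json")); y=P["yaw"]+np.pi; c=np.array([529,216.3]); ex=np.array([np.cos(y),np.sin(y)]); ey=np.array([-ex[1],ex[0]])
m=imaging.camera_model("side")
def pj(x,yy,z): return ((proj(m,[[*(c+ex*x+ey*yy),z]])[0]-[190,90]+.5)*5).round(0)
for z in (17,21,25,29): print(z,"padL",pj(-11,-26,z),"padR",pj(11,-26,z),"outR",pj(11,-38,z))
print("carrier bottom corners",pj(-35,-26,17.2),pj(35,-26,17.2),"top",pj(-35,-26,53.2),pj(35,-26,53.2),pj(-29,-20,53.2),pj(29,-20,53.2))
U=3.57
s=bot.get_state()["tcp_pos"]
bot.movel([s[0],s[1],U+19.6],max_speed=10); bot.dwell(.2); print(bot.get_state()["contact_force"])
bot.grip(1.0); s=bot.get_state(); print(s["t"],s["opening"],s["contact_force"])
cv2.imwrite("pics/s2a.png",cv2.resize(imaging.capture("side")[90:200,190:330],None,fx=4,fy=4))
bot.movel([s["tcp_pos"][0],s["tcp_pos"][1],170],max_speed=100); bot.dwell(.3)
m=imaging.camera_model("wrist"); im=imaging.capture("wrist"); s=bot.get_state(); print(s["t"],s["tcp_pos"],proj(m,[[528.6,216.5,70]]))
import pickle; pickle.dump((s,m,im),open("w2.pkl","wb"))
a=cv2.imread("pics/s2a.png"); b=cv2.resize(im[135:245,205:315],(440,440),interpolation=cv2.INTER_NEAREST)
cv2.imwrite("pics/s2.png",cv2.resize(np.hstack([a[:,:340],b]),(780,440)))
print(b.shape,a.shape)
E
```

```text
17 padL [327. 296.] padR [363. 282.] outR [376. 294.]
21 padL [327. 290.] padR [363. 276.] outR [376. 287.]
25 padL [327. 283.] padR [363. 269.] outR [376. 281.]
29 padL [327. 277.] padR [363. 263.] outR [376. 274.]
carrier bottom corners [287. 311.] [402. 267.] top [285. 252.] [403. 208.] [289. 242.] [386. 206.]
[ 0.70771503  0.0298976  -0.16974169]
25.45 0.9996312008250072 [0.42317097 0.27855541 0.5018667 ]
27.4667 [528.83311478 216.29076919 169.82520317] [[258.47288899 189.97668208]]
(440, 440, 3) (440, 560, 3)
```

View pics/s2.png

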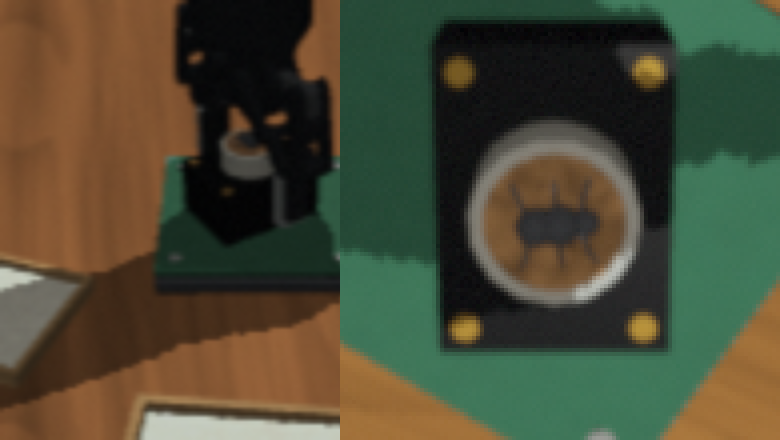

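The wrist view puts the puck's top ring at raw (258,190) against a predicted (258.5,190), proud of the carrier. The fingertips sit about 3 mm above the TCP at this opening. I'll grip the puck just above the carrier top and lift it straight up.

```bash
python3 - <<'E'
from h import *
import pickle,json
yaw=json.load(open("p.json"))["yaw"]
s,m,im=pickle.load(open("w2.pkl","rb")); pk=unproj(m,[(258,190)],70)[0]; print("puck",pk)
c=(pk+[528.6,216.5])/2
bot.grip(0.7,30)
bot.movel([*c,85],max_speed=120); bot.dwell(.2)
hit=bot.movel([*c,57.2],max_speed=30,threshold=4); bot.dwell(.1); s=bot.get_state(); print(s["t"],hit,s["tcp_pos"],s["contact_force"])
if not hit:
    bot.grip(0.0,30); s=bot.get_state(); print("grip",s["t"],s["opening"],s["tcp_pos"],s["contact_force"])
    x,y,_=s["tcp_pos"]
    h2=bot.movel([x,y,95],max_speed=30,threshold=8); bot.dwell(.2); s=bot.get_state(); print(h2,s["t"],s["opening"],s["tcp_pos"],s["contact_force"])
    cv2.imwrite("pics/s3.png",np.hstack([cv2.resize(imaging.capture("side")[70:200,190:330],None,fx=3,fy=3),cv2.resize(imaging.capture("wrist")[90:285,128:388],(520,390))])[:, :800])
E
```

```text
puck [528.78782792 216.15690196]
30.0833 False [528.92546067 216.39445128  57.48212136] [-0.67317387  0.25959461  0.78133924]
grip 30.4167 0.4068421939837053 [528.80714455 216.35286256  57.38654166] [-0.1399264   0.11523519  1.90305202]
False 32.025 0.4059157751624371 [528.71834609 216.32761589  94.84589121] [-0.06047852  0.31425927 -0.71110352]
```

View pics/s3.png

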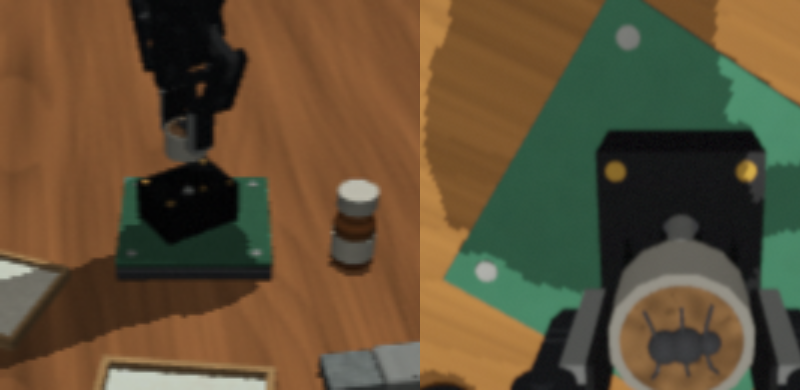

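The puck is held upright and the carrier is flat on the stand. Now I'll carry it to the tray and set it down.

```bash
python3 - <<'E'
from h import *
import json
yaw=json.load(open("p.json"))["yaw"]; t=[496.1,-26.7]
s=bot.get_state()["tcp_pos"]
bot.movel([s[0],s[1],130],max_speed=80)
bot.movel([*t,130],max_speed=130); bot.movel([*t,22],max_speed=60); bot.dwell(.4)
s=bot.get_state(); print(s["t"],s["tcp_pos"],s["opening"],s["contact_force"])
hit=bot.movel([*t,13.5],max_speed=7,threshold=3); s=bot.get_state(); print(hit,s["t"],s["tcp_pos"],s["contact_force"])
cv2.imwrite("pics/s4a.png",cv2.resize(imaging.capture("side")[170:260,190:300],None,fx=4,fy=4))
E
```

```text
37.1 [496.13484132 -26.69320025  22.03921459] 0.403364680760373 [-0.4669022  -0.12467462 -0.16015796]
True 37.9667 [496.05764342 -26.68484032  15.70534837] [0.41996781 0.68469737 4.09486498]
```

View pics/s4a.png

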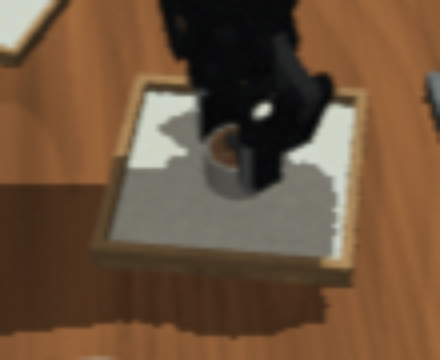

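Contact came at TCP z = 15.7 against an expected 15.4, so the puck is standing on the tray floor at (496,-27). I'll release, retreat and check.

```bash
python3 - <<'E'
from h import *
bot.grip(0.65); s=bot.get_state(); x,y,_=s["tcp_pos"]; print(s["opening"])
bot.movel([x,y,60],max_speed=60); bot.movel([x,y,200],max_speed=150); bot.move_ptp([330,-60,260],s["orientation"]); bot.dwell(.5); print(bot.get_state()["t"])
a=imaging.capture("side")[80:350,170:400]; b=imaging.capture("top")[130:230,130:290]
cv2.imwrite("pics/f.png",np.hstack([cv2.resize(a,(400,470)),cv2.resize(b,(400,250)) if 0 else cv2.copyMakeBorder(cv2.resize(b,(400,250)),0,220,0,0,cv2.BORDER_CONSTANT)]))
E
```

```text
0.6468869527444187
41.5833
```

View pics/f.png

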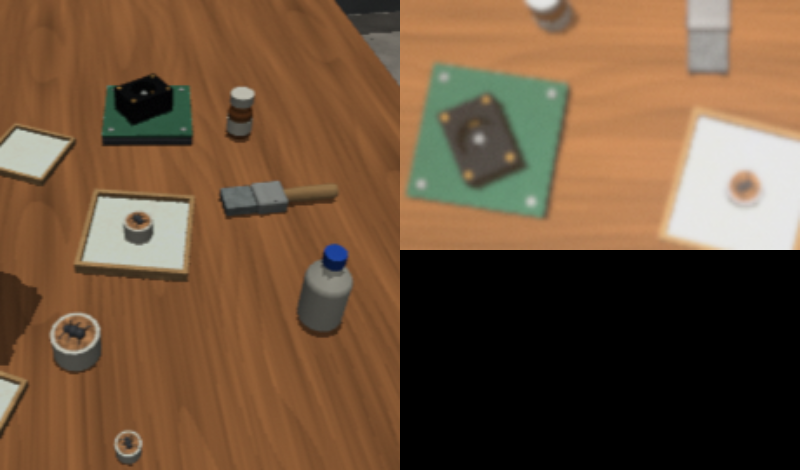

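The puck stands upright in the middle of the large tray, at (138,226) in the side view. The carrier is flat on the stand with the post visible in its bore at (479,139), and the bystanders haven't moved. I'll hand the job in.

```bash
python3 -c "
from bench import bot
print(bot.sign_off(), bot.get_state()['t'])"
```

```text
the job is handed in; nothing more can be done
the job is handed in; nothing more can be done
```

The job is done and handed in. The puck stands upright in the middle of the large tray, and the carrier sits flat on the stand. The robot's clock read 41.6 s at my last check before handing in.

- **Knock-out:** I gripped the carrier across its width and lowered it over the post with force limiting. The post went into the hole on the first try. I centred it with light sideways touches of about 3 N and pressed down in steps. The puck snapped up after about 9 mm of rise, and the plate press peaked at about 8 N.
- **Setting down:** I released the carrier, took the raised puck at about 30 N grip and lifted it straight up. I lowered it onto the tray floor until I felt contact, 0.3 mm from the expected height, then released it.
- **Final checks:** The side and top pictures show the puck upright in the tray and the carrier flat with the post in its bore. The vial, bottle, brush and look-alikes do not appear to have moved.
- **What disagreed:**
  - The wrist showed only about 6–7 N while pushing the puck out, below the stated 10–18 N. The snap and the pictures still confirmed the release.
  - One of the four sideways centring touches (−x) did not reach its force threshold, so the x centring was approximate.

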